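Change over the open parts tray

ROBOT

A 6-joint arm with a two-finger parallel gripper is mounted at the origin on a cart in front of the work surface, level with it; the furniture and walls round the work are solid. World frame = base frame: x ahead of the robot, y to its left, z up, the work surface at z = 0. Lengths are in m, angles in rad, forces in N, time in s.
With the tool pointing down it reaches from about 0.375 to 0.9 m from the base axis. Payload 3.1 kg.
Tool frame: the origin (TCP) lies at the very end of the fingers, on their centre line; the grasp point (between the pads) lies 19 mm behind it (manip.pinch_z is the distance from the TCP to the grasp point, in m); z points along the fingers, y is the direction in which the jaws open and shut (so a half turn about z gives the same grasp; the last joint's range is limited). The gripper opens to 85 mm and grips with 20 to 120 N. Pads are 22 mm wide; open, the fingers measure 114 mm over their backs; the gripper's body (76 mm by 85 mm) begins 54 mm behind the grasp point. The pads swing forward as they close: fully open they stand 13 mm farther back than shut.
Start: joints at [1.063, 0.527, 1.433, -0, 1.181, -0.178], TCP at [0.202, 0.592, 0.209] pointing down, gripper open.
Joint ranges: [-3.08, 3.08], [-0.75, 2.2], [0.22, 2.44], [-1.43, 4.57], [0, 2.65], [-2.85, 2.85]. Speed limits (rad/s): [2.79, 2.79, 3.14, 3.14, 3.14, 3.14].

INTERFACE

Orientations are given as a unit quaternion [x, y, z, w].
In Python, from station import manip gives the robot as it stands.
- The arm moves only by the tool drive_tool, never from a script. Its argument "increments" is a list of rows, each a list of 7 numbers: the closure in counts, from 0 (fully open) to 255 (shut), then the shift along the tool's x, y, z in cm, then the turn, a rotation vector about the tool's x, y, z in rad. A call has 1 to 20 rows; each row is the pose to reach, as a shift and turn from the pose commanded when the call began, along the tool's axes at that moment; what a row does not reach only later rows make up. A row lasts 1/10 s, in which the tool goes at most 50 mm and 8.59 degrees, less where a joint would pass 70% of its speed; a pose out of reach is approached as far as the arm can. A call with a gripper value outside its range is refused whole. The fingers move at their own pace and stop on an object; "force" is the grip in N (left out, the last holds). Time passes only in rows, so rows that repeat a pose let the fingers close. It gives the time, the measured TCP pose, the force and the opening at its end, in the units of the state.
- manip.sense(): the state, without advancing time (a new reading comes with each control period).
- manip.snapshot(name): name is "side" or "top"; returns the picture (400x640x3 uint8, red, green, blue); there is no depth.
- manip.camera_model(name): a dict with "mtx" (3x3 intrinsics, pixels), "k1" (the pictures are not rectified: a ray, as slopes to the right and down, at radius r is drawn at 1 + k1 r^2 times it, then the intrinsics apply), "cam_to_world" (4x4, takes a point from camera to world coordinates). Camera axes: x right, y down, z forward; pixel columns grow to the right and rows downward; lengths in m; the calibration is good to about 2 mm. A picture is of the moment at which its call begins. camera_model takes no time and is no camera call.
- manip.sign_off(): hands the job in, once; it reports no verdict.
The state is a dict: "t": time; "q": joint angles; "qd": joint speeds; "tau": joint torques, N m; "tcp_pos": TCP position; "tool_rot": TCP orientation; "force": force on the tool from outside, world axes, zero at the start; "ft_torque": the same for the moment, N m; "finger_gap": opening from 0.0 (shut) to 1.0 (fully open).
Only numpy, scipy, OpenCV 4.12 (cv2) and the standard library are available. Lean on these libraries where they do the work, as an engineer would, in place of code of your own. Each camera call takes 0.05 s, during which the arm holds its last target. There are 200 camera calls.

TASK

On the three-tray rack the empty tray has been left out: push it fully home with a fingertip, and only then hook a fingertip behind the front lip of the tray that holds the spool of red thread and draw that tray all the way out to its stop. Do not grip a tray by its lip or across its sides, and do not touch the spool or the tape. Leave the tray with the yellow tape shut, keep the spool standing in its tray, and leave the other things on the bench where they are.

Things in the scene. Friction and masses are not known exactly. Their poses are not given: they have to be found in the camera images.
- rack: Plywood board 148 x 270 x 12 mm, fixed to the bench, that carries three equal tray units side by side at 88 mm spacing, in any order. Origin: centre of its underside, on the bench top. +x points to the closed rear of the units, -x the way the trays are drawn out (roughly towards the robot), y across the units.
- spool_unit: Fixed steel runner unit, 144 x 84 mm, side walls 18 mm high, of the tray that holds the spool of red thread. Origin: centre of its underside on the board, 12 mm above the bench; axes as the rack's.
- spool_tray (a joint): How far the tray that holds the spool of red thread is drawn out along its unit's -x, m: 0 fully home against its rear stop, 0.065 fully out against its front stop. Starts at 0. Slides with about 2 N of friction and stays where it is left; it cannot be lifted off.
- spool_tray_well (a point): Point on the floor of the blue tray that holds the spool of red thread, at the centre of its free finger well; moves with the tray; axes as the rack's. The floor is 20 mm above the bench. The well is open above, 54 mm long (x), 72 mm wide (y). 27 mm to -x is the back of the front lip (6 mm thick, 42 mm high above the floor); 27 mm to +x is the divider, 26 mm high like the side walls.
- empty_unit: Fixed steel runner unit, 144 x 84 mm, side walls 18 mm high, of the tray that is empty. Origin: centre of its underside on the board, 12 mm above the bench; axes as the rack's.
- empty_tray (a joint): How far the tray that is empty is drawn out along its unit's -x, m: 0 fully home against its rear stop, 0.065 fully out against its front stop. Starts somewhere between 0.035 and 0.065. Slides with about 2 N of friction and stays where it is left; it cannot be lifted off.
- empty_tray_well (a point): Point on the floor of the blue tray that is empty, at the centre of its free finger well; moves with the tray; axes as the rack's. The floor is 20 mm above the bench. The well is open above, 54 mm long (x), 72 mm wide (y). 27 mm to -x is the back of the front lip (6 mm thick, 42 mm high above the floor); 27 mm to +x is the divider, 26 mm high like the side walls.
- tape_unit: Fixed steel runner unit, 144 x 84 mm, side walls 18 mm high, of the tray that holds the roll of yellow tape. Origin: centre of its underside on the board, 12 mm above the bench; axes as the rack's.
- tape_tray (a joint): How far the tray that holds the roll of yellow tape is drawn out along its unit's -x, m: 0 fully home against its rear stop, 0.065 fully out against its front stop. Starts at 0; stays shut. Slides with about 2 N of friction and stays where it is left; it cannot be lifted off.
- tape_tray_well (a point): Point on the floor of the blue tray that holds the roll of yellow tape, at the centre of its free finger well; moves with the tray; axes as the rack's. The floor is 20 mm above the bench. The well is open above, 54 mm long (x), 72 mm wide (y). 27 mm to -x is the back of the front lip (6 mm thick, 42 mm high above the floor); 27 mm to +x is the divider, 26 mm high like the side walls.
- spool: Spool of red thread with wide white flanges (from above mostly white), 40 mm across, 36 mm high, standing loose in the rear compartment of its tray. Origin: centre of its underside, z up. The compartment, 72 x 72 mm, lies behind the divider, centred 66 mm behind the well's point.
- yellow_tape: Roll of yellow tape, 60 mm across, 18 mm high, lying loose in the rear compartment of its tray. Origin: centre of its underside.
- glue_bottle: White glue bottle with red needle cap, 36 mm across, 96 mm high, a loose bystander. Origin: centre of its underside.
- green_packet: Green foil packet, 58 x 85 x 16 mm, a loose bystander. Origin: centre of its underside.
- red_marker: White marker with red cap, 18 x 126 x 17 mm, a loose bystander. Origin: centre of its underside.
- red_mug: Red mug, 84 x 120 x 92 mm, a loose bystander. Origin: centre of its underside.
Mind the look-alikes: they are no part of the job. Of the things that look like the spool, the middle-sized one is meant.

How it is judged:
On the way, in this order (a step that is already met when the one before it is completed fails the run):
1. the empty tray is fully home while the other two are still shut (value of joint empty_tray below 0.006 m and value of joint each of spool_tray, tape_tray below 0.01 m), for 0.2 s.
2. the spool's tray is drawn fully out, the empty one still home (value of joint spool_tray above 0.057 m and value of joint empty_tray below 0.006 m), for 0.2 s.
At the end, for the whole second after the job is handed in: The empty tray and the tape's tray are home (within 6 mm), the spool's tray is out to its stop (at least 57 of 65 mm), the trays are at rest and the spool stands still and upright (within 0.3 rad) in the rear compartment of its tray (all of step 2 and value of joint tape_tray below 0.006 m and x of spool in the frame of spool_tray_well between 0.035 and 0.1 m and angle between spool's own z axis and vertical below 0.3 rad and height (world z) of spool below 0.03 m and linear speed of spool below 0.02 m/s and velocity of joint spool_tray below 0.01 m/s and velocity of joint empty_tray above -0.01 m/s and y of spool in the frame of spool_unit between -0.03 and 0.03 m); the robot touches nothing.
It fails at once if the tray with the yellow tape is opened (value of joint tape_tray above 0.01 m).
It fails at once if the spool or the tape is touched by the robot (contact force between any of the fingers, the arm and spool above 0.3 N or contact force between any of the fingers, the arm and yellow_tape above 0.3 N).
It fails at once if the spool or the tape is lifted or tipped over (height (world z) of any of spool, yellow_tape above 0.04 m or angle between spool's own z axis and vertical above 0.6 rad).
It fails at once if a tray is gripped: by the front and the back of its lip at once, or by both side walls at once ((contact force between the fingers and spool_tray_c5 above 1 N and contact force between the fingers and spool_tray_c6 above 1 N) or (contact force between the fingers and spool_tray_c1 above 1 N and contact force between the fingers and spool_tray_c2 above 1 N) or (contact force between the fingers and empty_tray_c5 above 1 N and contact force between the fingers and empty_tray_c6 above 1 N) or (contact force between the fingers and empty_tray_c1 above 1 N and contact force between the fingers and empty_tray_c2 above 1 N) or (contact force between the fingers and tape_tray_c5 above 1 N and contact force between the fingers and tape_tray_c6 above 1 N) or (contact force between the fingers and tape_tray_c1 above 1 N and contact force between the fingers and tape_tray_c2 above 1 N)).
It fails at once if another thing on the bench is moved by more than 2 cm (distance of any of glue_bottle, green_packet, red_marker, red_mug from where it was at the start of the episode above 0.02 m).
It also fails if it takes over 42 s, if anything falls off the work surface, if the arm or the gripper's body presses on something with over 40 N, if the wrist force passes 120 N, or if a joint passes its speed limit or range.

## Working session

There is one attempt and no reset: what is moved stays moved. The work goes in short steps, Python scripts to look and compute and a tool call to move; the robot and the scene stay as the last step left them, time stands still between calls to the robot, and variables do not carry over. Pictures are saved under pics/ and viewed, about 8 in all and at most 12, crops included, and the job is handed in when it is done.

Besides the shell and the picture viewer there is one more tool, called after "Call:" as a command line: name --pt "numbers of a row" for each row, then --argument value for the rest. drive_tool: Moves the arm, as the interface text tells. Its arguments: {"type":"object","properties":{"increments":{"type":"array","items":{"type":"array","items":{"type":"number"}}},"force":{"type":"number"}},"required":["increments"]}

```bash
mkdir -p pics; python3 - <<'E'
from station import manip
import cv2
for n in("top","side"):
    im=manip.snapshot(n); cv2.imwrite(f"pics/{n}0.png",cv2.cvtColor(im,cv2.COLOR_RGB2BGR))
    m=manip.camera_model(n); print(n,m)
print(manip.sense())
E
```

```text
top {'mtx': array([[437.59057036,   0.        , 314.14569255],
       [  0.        , 437.59057036, 198.20644062],
       [  0.        ,   0.        ,   1.        ]]), 'k1': 0.005945636452201715, 'cam_to_world': array([[-0.02063921, -0.99596845,  0.08729761,  0.47393985],
       [-0.99942798,  0.02289273,  0.0248923 , -0.15226671],
       [-0.02679043, -0.08673391, -0.99587123,  1.25934218],
       [ 0.        ,  0.        ,  0.        ,  1.        ]])}
side {'mtx': array([[439.33027858,   0.        , 317.18449467],
       [  0.        , 439.33027858, 194.93516229],
       [  0.        ,   0.        ,   1.        ]]), 'k1': -0.038201079757721614, 'cam_to_world': array([[-0.94376232, -0.21177692,  0.25389607,  0.29108749],
       [-0.33050262,  0.58342572, -0.74187765,  0.66224587],
       [ 0.00898307, -0.78406949, -0.62060804,  0.70224887],
       [ 0.        ,  0.        ,  0.        ,  1.        ]])}
{'t': 0.1, 'q': array([ 1.06348413e+00,  5.28395383e-01,  1.43376255e+00, -9.76912846e-06,
        1.18143653e+00, -1.78502243e-01]), 'qd': array([-4.85209905e-04, -9.03770433e-04, -5.04139077e-03,  1.77526363e-05,
       -1.02695277e-03,  2.48345866e-04]), 'tau': array([-5.24402531e-04, -4.43304884e+01, -1.78585070e+01, -2.50762887e-04,
        3.88108136e-03, -1.26951156e-05]), 'tcp_pos': array([0.20145713, 0.59090954, 0.20772161]), 'tool_rot': array([ 1.63663444e-01,  9.86515725e-01, -9.44153228e-04, -3.32276983e-04]), 'force': array([-0.27127606, -0.6035829 ,  0.38401687]), 'ft_torque': array([-0.00670258,  0.04693702,  0.03657406]), 'finger_gap': 1.0012101762364316}
```

View pics/top0.png

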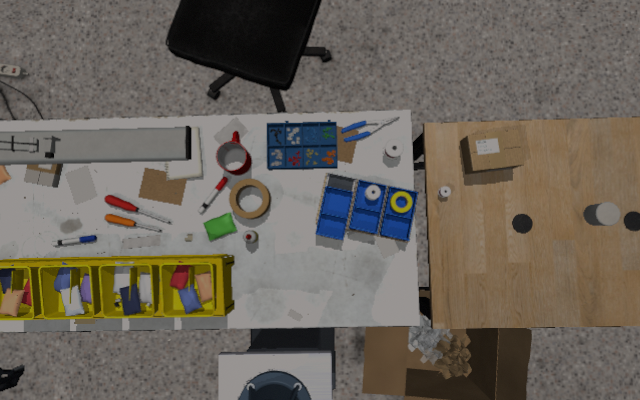

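View pics/side0.png

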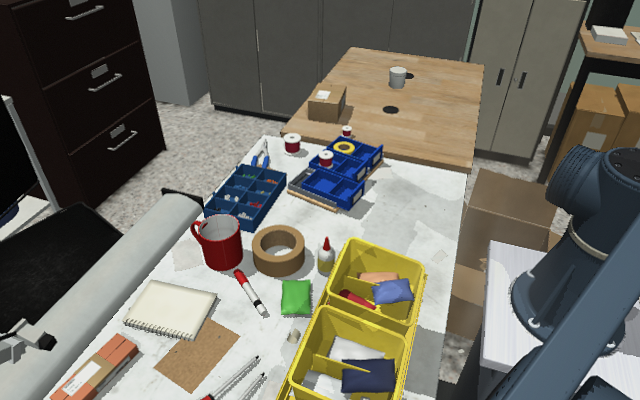

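Top view: the rack is at px (317–417, 175–243). The empty tray on the left (~335,208) is out, the spool tray is in the middle (spool 372,192) and the tape tray on the right (402,202). The robot is at the bottom.

```bash
cat > h.py <<'E'
import numpy as np,cv2
from station import manip
def ray(n,uv,z):
    m=manip.camera_model(n);K=m["mtx"];T=m["cam_to_world"]
    d=(np.array(uv,float)-K[:2,2])/[K[0,0],K[1,1]];s=d.copy()
    for _ in range(5): s=d/(1+m["k1"]*(s@s))
    r=T[:3,:3]@[*s,1];return T[:3,3]+r*(z-T[2,3])/r[2]
def proj(n,p):
    m=manip.camera_model(n);T=m["cam_to_world"]
    c=T[:3,:3].T@(np.array(p)-T[:3,3]);s=c[:2]/c[2]
    return m["mtx"][:2,:2]@(s*(1+m["k1"]*(s@s)))+m["mtx"][:2,2]
def tool(dw):  # world shift (m) -> tool cm
    from scipy.spatial.transform import Rotation as R
    return R.from_quat(manip.sense()["tool_rot"]).inv().apply(dw)*100
E
python3 - <<'E'
from h import *
im=cv2.imread("pics/top0.png")
c=cv2.resize(im[165:250,305:425],None,fx=6.6,fy=6.6,interpolation=cv2.INTER_CUBIC);cv2.imwrite("pics/topc.png",c)
im2=cv2.imread("pics/side0.png")
c=cv2.resize(im2[125:220,280:395],None,fx=6,fy=6,interpolation=cv2.INTER_CUBIC);cv2.imwrite("pics/sidec.png",c)
hsv=cv2.cvtColor(im,cv2.COLOR_BGR2HSV)
y=cv2.inRange(hsv,(22,120,120),(35,255,255));y[:, :380]=0;y[:,:][:185]=0;y[220:]=0;y[:,418:]=0
v,u=np.nonzero(y);(cc,r)=cv2.minEnclosingCircle(np.c_[u,v].astype(np.float32));print("tape",cc,r,ray("top",cc,.038))
w=cv2.inRange(hsv,(0,0,150),(180,70,255))[175:205,360:386]
n,l,s,cn=cv2.connectedComponentsWithStats(w);print(s,cn+[360,175])
E
```

```text
tape (400.9126892089844, 201.61111450195312) 10.445730209350586 [ 0.5659301  -0.36323236  0.038     ]
[[  0   0  26  30 678]
 [  4   0   4   1   4]
 [ 22   0   4   3   8]
 [  7  11  12  12  90]] [[372.39233038 189.48082596]
 [365.5        175.        ]
 [384.         176.        ]
 [372.6        191.48888889]]
```

View pics/topc.png

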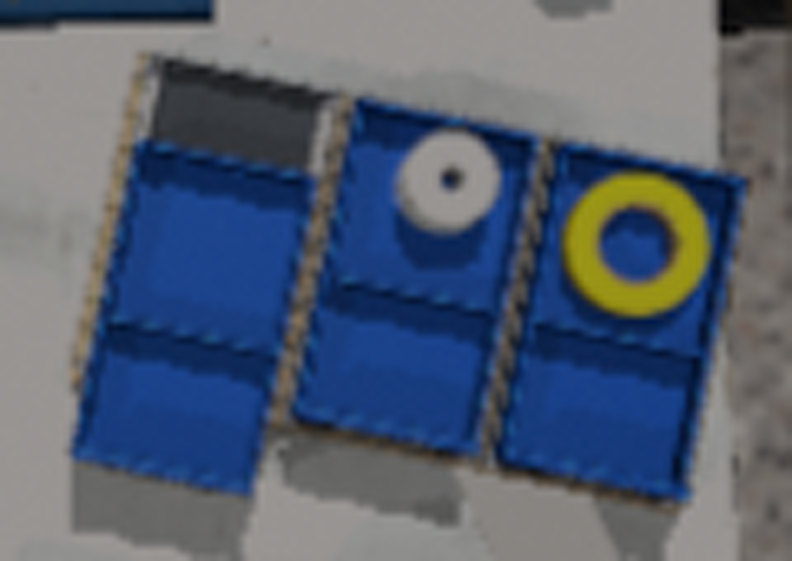

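View pics/sidec.png

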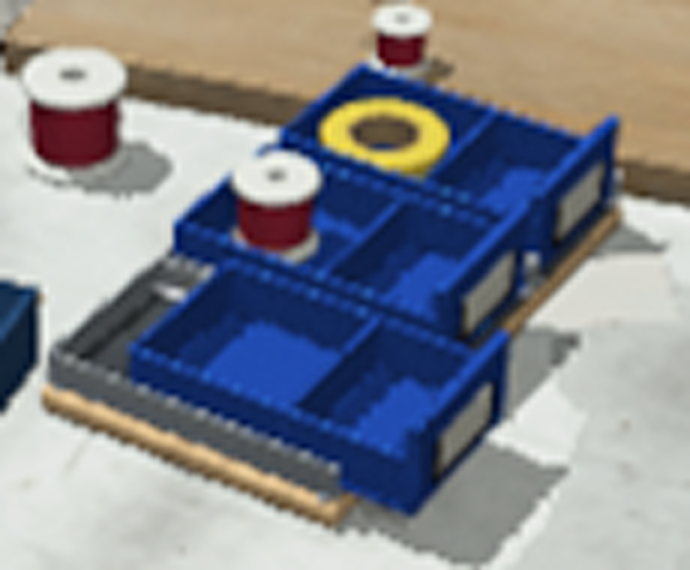

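```bash
python3 - <<'E'
from h import *
def P(x,y,z): return ray("top",((x+.5)/6.6+304.5,(y+.5)/6.6+164.5),z)
e=[P(72,460,.062),P(250,495,.062)]; s=[P(292,420,.062),P(480,460,.062)]; t=[P(497,462,.062),P(690,500,.062)]
rs=[P(358,98,.046),P(540,135,.046)]; re=[P(140,140,.046),P(312,180,.046)];rt=[P(555,140,.046),P(745,182,.046)]
for n,a in zip("e s t re rs rt".split(),(e,s,t,re,rs,rt)):
    d=a[0]-a[1];print(n,np.round(a,4).tolist(),"w",np.linalg.norm(d),"yaw",np.arctan2(-d[0],d[1]))
m=[np.mean(a,0) for a in(e,s,t,re,rs,rt)]
for i in range(3):
    d=m[i+3]-m[i];print("len",np.linalg.norm(d[:2]),np.arctan2(d[1],d[0]))
# board corners z=.012: rear-left (140,55) front-left(78,390)
a,b=P(140,55,.012),P(78,390,.012);d=a-b;print("board side",a,b,np.arctan2(d[1],d[0]))
print("spool",ray("top",(372.6,191.5),.056))
E
```

```text
e [[0.4801, -0.124, 0.062], [0.4642, -0.197, 0.062]] w 0.07477595027494437 yaw -0.21419211805752308
s [[0.4947, -0.2151, 0.062], [0.4766, -0.2919, 0.062]] w 0.07887402959498774 yaw -0.23089684838206567
t [[0.4756, -0.2989, 0.062], [0.4585, -0.3772, 0.062]] w 0.08019287408450712 yaw -0.21555702810369323
re [[0.6143, -0.1551, 0.046], [0.5956, -0.2272, 0.046]] w 0.07442582342207703 yaw -0.2536856825482766
rs [[0.63, -0.2475, 0.046], [0.6124, -0.3235, 0.046]] w 0.07794562681252803 yaw -0.2269591470051832
rt [[0.6102, -0.3297, 0.046], [0.5906, -0.4084, 0.046]] w 0.08110663783222784 yaw -0.24422318642478202
len 0.13632999223818623 -0.22688743965056146
len 0.1392830276588893 -0.2315795539515143
len 0.13684542786753373 -0.2285166307350662
board side [ 0.65549251 -0.15606628  0.012     ] [ 0.51037937 -0.12598862  0.012     ] -0.20437642782527435
spool [ 0.5942635  -0.28361766  0.056     ]
```

```bash
python3 - <<'E'
from h import *
p=manip.sense()["tcp_pos"]
for w in[(.42,.22,.21),(.425,-.149,.18)]: print(np.round(tool(np.array(w)-p),2))
E
```

```text
[-32.66 -28.05  -0.18]
[-45.05 -62.8    2.88]
```

Call:
drive_tool --pt "255 -32.7 -28 0 0 0 0" --pt "255 -32.7 -28 0 0 0 0" --pt "255 -32.7 -28 0 0 0 0" --pt "255 -32.7 -28 0 0 0 0" --pt "255 -32.7 -28 0 0 0 0" --pt "255 -32.7 -28 0 0 0 0" --pt "255 -32.7 -28 0 0 0 0" --pt "255 -32.7 -28 0 0 0 0" --pt "255 -32.7 -28 0 0 0 0" --pt "255 -45 -62.8 2.9 0 0 -0.101" --pt "255 -45 -62.8 2.9 0 0 -0.101" --pt "255 -45 -62.8 2.9 0 0 -0.101" --pt "255 -45 -62.8 2.9 0 0 -0.101" --pt "255 -45 -62.8 2.9 0 0 -0.101" --pt "255 -45 -62.8 2.9 0 0 -0.101" --pt "255 -45 -62.8 2.9 0 0 -0.101" --pt "255 -45 -62.8 2.9 0 0 -0.101" --pt "255 -45 -62.8 2.9 0 0 -0.101" --pt "255 -45 -62.8 2.9 0 0 -0.101" --pt "255 -45 -62.8 2.9 0 0 -0.101"

```text
t: 2.1
tcp_pos: [0.4243, -0.1467, 0.1795]
tool_rot: [0.113, 0.994, 0.0, -0.001]
force: [-0.3, 0.2, 0.5]
finger_gap: -0.001
```

```bash
python3 - <<'E'
from h import *
s=manip.sense();p=s["tcp_pos"];print(p,s["tool_rot"],s["finger_gap"],s["t"],s["force"])
for w in[(.43,-.151,.033),(.494,-.1655,.033)]: print(np.round(tool(np.array(w)-p),2))
E
```

```text
[ 0.42431128 -0.14665179  0.1794697 ] [ 1.13064892e-01  9.93587336e-01  4.71656874e-04 -5.59577795e-04] -0.0006489027354244418 2.1 [-0.34651228  0.20985163  0.51767893]
[-0.67 -0.31 14.65]
[-7.23 -0.28 14.64]
```

Call:
drive_tool --pt "255 -0.4 -0.3 5 0 0 0" --pt "255 -0.4 -0.3 10 0 0 0" --pt "255 -0.4 -0.3 14.6 0 0 0" --pt "255 -0.4 -0.3 14.6 0 0 0" --pt "255 -0.8 -0.3 14.6 0 0 0" --pt "255 -1.3 -0.3 14.6 0 0 0" --pt "255 -1.8 -0.3 14.6 0 0 0" --pt "255 -2.3 -0.3 14.6 0 0 0" --pt "255 -2.8 -0.3 14.6 0 0 0" --pt "255 -3.3 -0.3 14.6 0 0 0" --pt "255 -3.8 -0.3 14.6 0 0 0" --pt "255 -4.3 -0.3 14.6 0 0 0" --pt "255 -4.8 -0.3 14.6 0 0 0" --pt "255 -5.3 -0.3 14.6 0 0 0" --pt "255 -5.8 -0.3 14.6 0 0 0" --pt "255 -6.2 -0.3 14.6 0 0 0" --pt "255 -6.5 -0.3 14.6 0 0 0" --pt "255 -6.5 -0.3 14.6 0 0 0"

```text
t: 3.9
tcp_pos: [0.4883, -0.1659, 0.0335]
tool_rot: [0.114, 0.994, -0.0, 0.001]
force: [-0.7, -0.2, -0.2]
finger_gap: 0.002
```

```bash
python3 - <<'E'
from h import *
im=cv2.cvtColor(manip.snapshot("top"),cv2.COLOR_RGB2BGR);cv2.imwrite("pics/top1c.png",cv2.resize(im[165:250,305:425],None,fx=6.6,fy=6.6,interpolation=cv2.INTER_CUBIC))
s=manip.sense();p=s["tcp_pos"];print(p,s["force"])
print(np.round(tool(np.array((.496,-.166,.033))-p),2))
E
```

```text
[ 0.48828168 -0.16601191  0.03356262] [0.0778212  0.60454971 0.11489939]
[-0.75  0.18  0.06]
```

View pics/top1c.png

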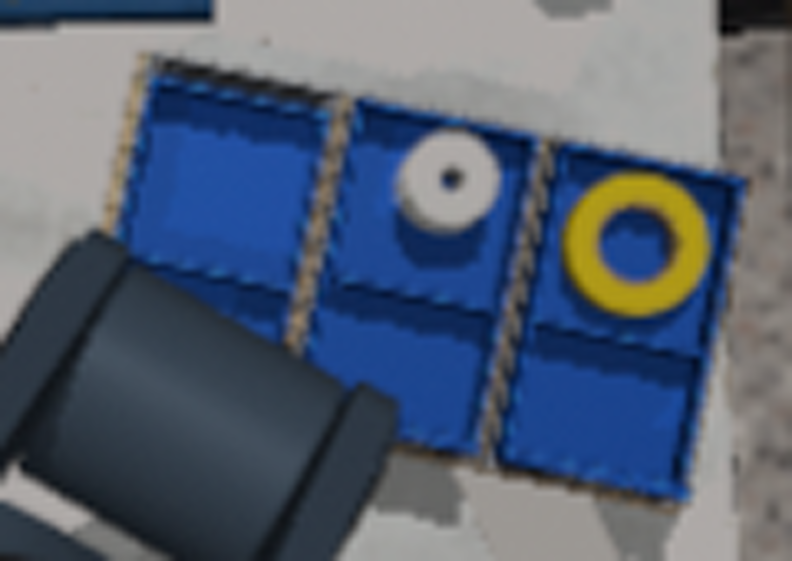

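The tray's rear edge is still about 7 mm short of home: a dark strip remains at (240,80) in the crop. Next I creep forward and watch the force.

Call:
drive_tool --pt "255 -0.2 0 0 0 0 0" --pt "255 -0.4 0 0 0 0 0" --pt "255 -0.5 0 0 0 0 0" --pt "255 -0.6 0 0 0 0 0" --pt "255 -0.7 0 0 0 0 0" --pt "255 -0.7 0 0 0 0 0"

```text
t: 4.55
tcp_pos: [0.4945, -0.1674, 0.0336]
tool_rot: [0.114, 0.994, -0.0, 0.0]
force: [-1.2, 0.2, 0.2]
finger_gap: 0.004
```

Call:
drive_tool --pt "255 -0.1 0 0 0 0 0" --pt "255 -0.2 0 0 0 0 0" --pt "255 -0.3 0 0 0 0 0" --pt "255 -0.3 0 0 0 0 0"

```text
t: 4.95
tcp_pos: [0.497, -0.168, 0.0336]
tool_rot: [0.114, 0.994, 0.0, -0.0]
force: [-2.7, -0.7, 0.3]
finger_gap: -0.002
```

Call:
drive_tool --pt "255 -0.1 0 0 0 0 0" --pt "255 -0.2 0 0 0 0 0" --pt "255 -0.3 0 0 0 0 0" --pt "255 -0.3 0 0 0 0 0"

```text
t: 5.35
tcp_pos: [0.497, -0.1678, 0.0335]
tool_rot: [0.113, 0.994, 0.001, -0.003]
force: [-9.1, -2.0, 4.5]
finger_gap: -0.001
```

It hit the stop: the TCP held at 0.497 while the force rose to about 9 N. Now I retreat, rise, and go over the spool tray's well.

```bash
python3 - <<'E'
from h import *
p=manip.sense()["tcp_pos"];print(p)
for w in[(.478,-.1635,.0335),(.478,-.1635,.12),(.5195,-.263,.12),(.5195,-.263,.03)]: print(np.round(tool(np.array(w)-p),2))
E
```

```text
[ 0.49696215 -0.16778558  0.03350114]
[ 1.94 -0.01  0.01]
[ 2.   -0.   -8.64]
[-4.28 -8.77 -8.69]
[-4.34 -8.77  0.31]
```

Call:
drive_tool --pt "255 1 0 0 0 0 0" --pt "255 2.2 0 0 0 0 0" --pt "255 2.2 0 -4.5 0 0 0" --pt "255 2.2 0 -8.7 0 0 0" --pt "255 0 -3 -8.7 0 0 0" --pt "255 -2 -6 -8.7 0 0 0" --pt "255 -4 -8.8 -8.7 0 0 0" --pt "255 -4 -8.8 -8.7 0 0 0" --pt "255 -4 -8.8 -8.7 0 0 0" --pt "255 -4 -8.8 -8.7 0 0 0"

```text
t: 6.35
tcp_pos: [0.5188, -0.2624, 0.1203]
tool_rot: [0.114, 0.994, 0.0, -0.0]
force: [0.3, 0.5, 0.2]
finger_gap: -0.0
```

```bash
python3 - <<'E'
from h import *
im=cv2.cvtColor(manip.snapshot("side"),cv2.COLOR_RGB2BGR)
s=manip.sense();p=s["tcp_pos"];print(p,s["tool_rot"],s["force"],s["t"])
print(np.round(tool(np.array((.5195,-.263,.03))-p),2))
cv2.imwrite("pics/side1.png",cv2.resize(im[110:225,270:410],None,fx=5,fy=5,interpolation=cv2.INTER_CUBIC))
for q in[(.52,-.2637,.02),(.52,-.2637,.062),p]:print((proj("side",q)-[270,110])*5)
E
```

```text
[ 0.51879758 -0.26210254  0.12040203] [ 1.13306383e-01  9.93559944e-01  4.48457991e-04 -3.16493361e-04] [0.09925637 0.2721961  0.55434084] 6.4
[-0.1  -0.08  9.04]
[393.53035092 323.62223025]
[397.82735526 258.03840796]
[405.54922741 163.77574568]
```

View pics/side1.png

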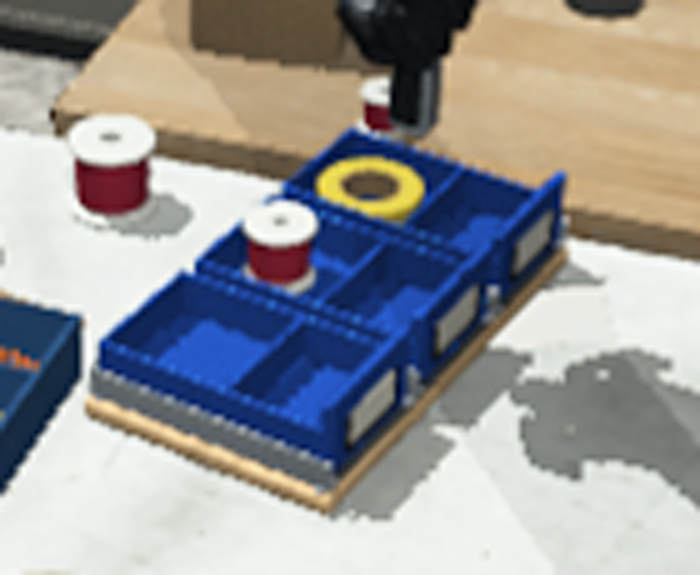

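```bash
python3 - <<'E'
from h import *
pr=lambda q:np.round((proj("side",q)-[270,110])*5)
print(pr((.512,-.126,.0)),"seen board front-left bottom ~325,510")
print(pr((.4801+.035,-.132,.062)),pr((.494,-.216,.062)),pr((.476,-.293,.062)),"lip corners; spool lip seen ~ (408,355 bottom?) (490,245)")
print(pr((.594,-.2836,.056)),"spool top seen 281,220"); print(pr((.566,-.363,.038)),"tape seen 370,185")
E
python3 - <<'E'
import cv2;im=cv2.imread('pics/side1.png');cv2.imwrite('pics/tip.png',cv2.resize(im[60:380,280:560],None,fx=2,fy=2))
E
```

```text
[329. 514.] seen board front-left bottom ~325,510
[331. 406.] [422. 318.] [494. 245.] lip corners; spool lip seen ~ (408,355 bottom?) (490,245)
[275. 221.] spool top seen 281,220
[366. 185.] tape seen 370,185
```

View pics/tip.png

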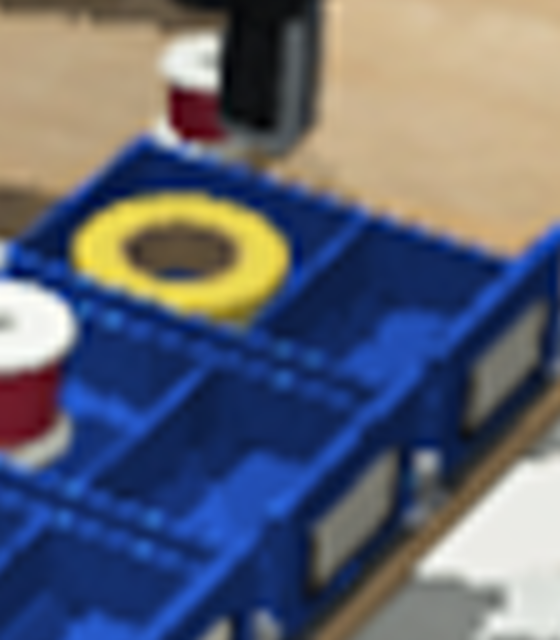

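Statics project within about 1 px, so the tray positions hold. The shut tip appears about 18 mm higher than the TCP model predicts. I'll descend in steps, watch the force, and look again.

Call:
drive_tool --pt "255 -0.1 -0.1 2.5 0 0 0" --pt "255 -0.1 -0.1 4.5 0 0 0" --pt "255 -0.1 -0.1 6 0 0 0" --pt "255 -0.1 -0.1 7 0 0 0" --pt "255 -0.1 -0.1 8 0 0 0" --pt "255 -0.1 -0.1 9 0 0 0" --pt "255 -0.1 -0.1 9 0 0 0"

```text
t: 7.1
tcp_pos: [0.5194, -0.264, 0.0295]
tool_rot: [0.114, 0.994, 0.001, -0.001]
force: [-0.5, 0.3, 0.6]
finger_gap: -0.001
```

```bash
python3 - <<'E'
from h import *
im=cv2.cvtColor(manip.snapshot("side"),cv2.COLOR_RGB2BGR)
s=manip.sense();p=s["tcp_pos"];print(p,s["force"],s["t"])
cv2.imwrite("pics/side2.png",cv2.resize(im[125:215,300:400],None,fx=6,fy=6,interpolation=cv2.INTER_CUBIC))
print((proj("side",p)-[300,125])*6)
E
```

```text
[ 0.51979256 -0.26434429  0.03017693] [ 0.01098911 -0.39645419  0.42661462] 7.15
[294.32217006 278.8971411 ]
```

View pics/side2.png

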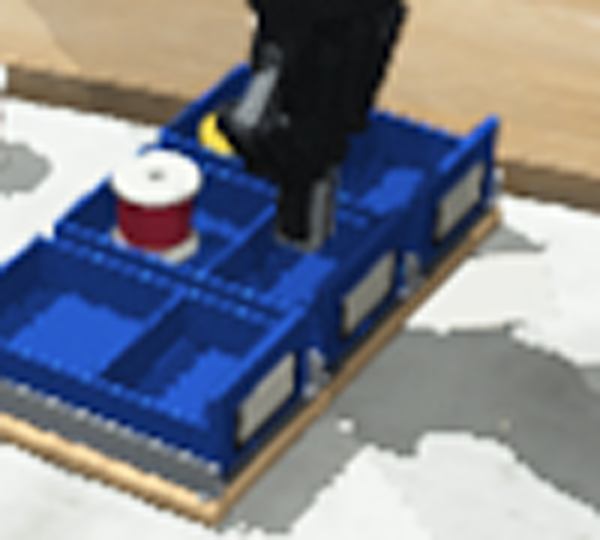

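The tip is inside the well, seen at (305,248) in the crop, with no contact. Drawing the tray out gently.

Call:
drive_tool --pt "255 0.5 0 0.4 0 0 0" --pt "255 1 0 0.4 0 0 0" --pt "255 1.3 0 0.4 0 0 0" --pt "255 1.5 0 0.4 0 0 0" --pt "255 1.7 0 0.4 0 0 0" --pt "255 1.9 0 0.4 0 0 0" --pt "255 2.1 0 0.4 0 0 0" --pt "255 2.4 0 0.4 0 0 0" --pt "255 2.8 0 0.4 0 0 0" --pt "255 3.2 0 0.4 0 0 0" --pt "255 3.6 0 0.4 0 0 0" --pt "255 4 0 0.4 0 0 0" --pt "255 4.4 0 0.4 0 0 0" --pt "255 4.8 0 0.4 0 0 0" --pt "255 5.2 0 0.4 0 0 0" --pt "255 5.6 0 0.4 0 0 0" --pt "255 6 0 0.4 0 0 0"

```text
t: 8.85
tcp_pos: [0.4613, -0.251, 0.0266]
tool_rot: [0.114, 0.994, -0.0, 0.0]
force: [2.3, 0.3, 2.4]
finger_gap: 0.0
```

Call:
drive_tool --pt "255 0.3 0 0 0 0 0" --pt "255 0.6 0 0 0 0 0" --pt "255 0.9 0 0 0 0 0" --pt "255 1.2 0 0 0 0 0" --pt "255 1.5 0 0 0 0 0" --pt "255 1.7 0 0 0 0 0" --pt "255 1.9 0 0 0 0 0" --pt "255 1.9 0 0 0 0 0"

```text
t: 9.65
tcp_pos: [0.4425, -0.2466, 0.0265]
tool_rot: [0.114, 0.994, 0.0, -0.001]
force: [1.2, -0.3, 0.8]
finger_gap: 0.003
```

Expected stop is near x≈0.439–0.441; continue in small increments.

Call:
drive_tool --pt "255 0.1 0 0 0 0 0" --pt "255 0.2 0 0 0 0 0" --pt "255 0.3 0 0 0 0 0" --pt "255 0.3 0 0 0 0 0"

```text
t: 10.05
tcp_pos: [0.4402, -0.2461, 0.0265]
tool_rot: [0.114, 0.994, 0.0, 0.0]
force: [2.8, 0.4, -0.5]
finger_gap: -0.002
```

Call:
drive_tool --pt "255 0.1 0 0 0 0 0" --pt "255 0.2 0 0 0 0 0" --pt "255 0.3 0 0 0 0 0" --pt "255 0.3 0 0 0 0 0"

```text
t: 10.45
tcp_pos: [0.4402, -0.2463, 0.0267]
tool_rot: [0.115, 0.993, -0.001, 0.003]
force: [10.8, 2.3, -3.1]
finger_gap: -0.001
```

At the stop (10.8 N, no motion). I ease off the lip, then lift clear and back away.

Call:
drive_tool --pt "255 -0.3 0 0 0 0 0" --pt "255 -0.8 0 0 0 0 0" --pt "255 -1.5 0 0 0 0 0" --pt "255 -1.5 0 -3 0 0 0" --pt "255 -1.5 0 -7 0 0 0" --pt "255 -1.5 0 -12 0 0 0" --pt "255 -1.5 2 -16 0 0 0" --pt "255 -1.5 7 -16 0 0 0" --pt "255 -1.5 12 -16 0 0 0" --pt "255 -1.5 17 -16 0 0 0" --pt "255 -1.5 22 -16 0 0 0" --pt "255 -1.5 22 -16 0 0 0" --pt "255 -1.5 22 -16 0 0 0"

```text
t: 11.75
tcp_pos: [0.5013, -0.0334, 0.1866]
tool_rot: [0.112, 0.994, -0.0, -0.0]
force: [-0.4, 0.3, 0.8]
finger_gap: -0.002
```

```bash
python3 - <<'E'
from h import *
a=cv2.cvtColor(manip.snapshot("top"),cv2.COLOR_RGB2BGR);b=cv2.cvtColor(manip.snapshot("side"),cv2.COLOR_RGB2BGR)
a=cv2.resize(a[165:265,305:425],(480,400),interpolation=cv2.INTER_CUBIC);b=b[100:300,200:360+40]
b=cv2.resize(b,(320,320));c=np.zeros((400,800,3),np.uint8);c[:,:480]=a;c[:320,480:]=b;cv2.imwrite("pics/fin.png",c)
def P(x,y,z): return ray("top",((x+.5)/4+304.5,(y+.5)/4+164.5),z)
s=manip.sense();print(s["tcp_pos"],s["force"],s["t"])
E
```

```text
[ 0.50134956 -0.0354111   0.18652737] [-1.30424275 -0.5535143  -1.38038086] 11.85
```

View pics/fin.png

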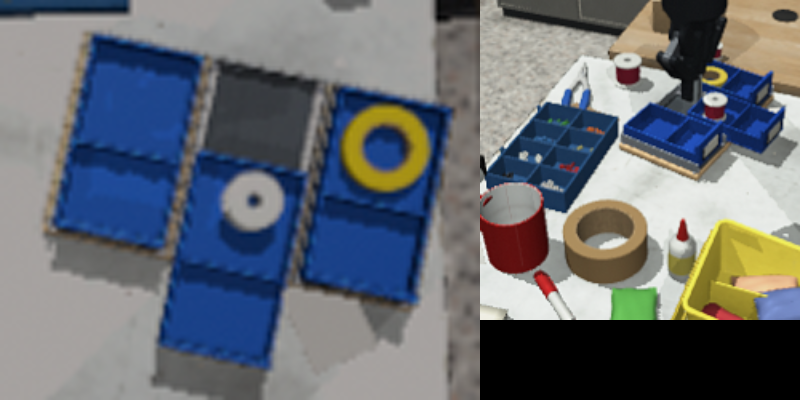

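The final view shows the empty and tape trays home, the spool tray out (lip edge 160,345 to 270,368) with the spool standing, and the arm clear. One numeric check on the travel, then hand in.

```bash
python3 - <<'E'
from h import *
P=lambda x,y,z: ray("top",((x+.5)/4+304.5,(y+.5)/4+164.5),z)
m=(P(160,345,.062)+P(270,368,.062))/2;ex=np.array([.974,-.226,0])
tr=(np.array([.4857,-.2535,.062])-m)@ex;sp=(P(253,199,.056)-m)@ex-.033
print("travel",tr,"spool x in well",sp)
if tr>.057 and .04<sp<.095: print(manip.sign_off())
E
```

```text
travel 0.06228860210023335 spool x in well 0.07735074574160405
the job is handed in; nothing more can be done
None
```

I pushed the empty tray home with the shut fingertips, which stopped against the rear stop at about 9 N. Then I hooked the fingertips behind the front lip of the spool's tray and drew it out until it stopped, at about 11 N. I lifted the arm clear and handed the job in at about 12 s; no verdict was reported.

**Last checks:**
- **Spool tray:** camera travel reads about 62 mm (needs at least 57). The tool stopped against solid resistance, so it should be at the 65 mm stop.
- **Spool:** standing in the rear compartment, about 77 mm behind the well point (allowed 35–100).
- **Other trays:** the empty and tape trays look home in the final top view, and the tape looks unmoved. I judged these by eye and did not measure them.
- **Other things on the bench:** the mug, marker, packet and bottle are visible in the final side view, and the arm never went low near them. I did not measure their positions.

**One disagreement:** the fingertip appeared about 15–18 mm higher in the side view than the reported TCP. Fixed objects projected to within about 1 px. I did not find the cause; the contacts came where expected, so it did not affect the job.

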